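# Hold the rice dispenser's gate open for brushing out

### The arm

A 6-joint arm with a two-finger parallel gripper is mounted at the origin on the work surface. World frame = base frame: x ahead of the robot, y to its left, z up, the work surface at z = 0. Lengths are in m, angles in rad, forces in N, time in s.
With the tool pointing down it reaches from about 0.3 to 0.825 m from the base axis. Payload 5.4 kg.
Tool frame: the origin (TCP) lies at the very end of the fingers, on their centre line; the grasp point (between the pads) lies 19 mm behind it; z points along the fingers, y is the line along which they close (so a half turn about z gives the same grasp; the last joint's range is limited). The gripper opens to 92 mm and grips with 3 to 60 N. Pads are 20 mm wide; open, the fingers measure 128 mm over their backs; the gripper's body (75 mm by 189 mm) begins 69 mm behind the grasp point.
Start: joints at [0.942, 0.158, 1.597, -0, 1.386, -0.21], TCP at [0.234, 0.525, 0.215] pointing down, gripper open.
Joint ranges: [-2.91, 2.91], [-0.94, 2.29], [0.18, 2.7], [-1.29, 4.43], [0.17, 2.64], [-3, 3]. Speed limits (rad/s): [2.57, 2.57, 3.14, 3.14, 3.14, 3.14].

### API

Orientations are given as a rotation vector (axis times angle).
In Python, from workcell import bot gives the robot as it stands. Calls block until the motion is done:
- bot.goto(position, orientation): joint-space move of the TCP to a pose.
- bot.line_to(position, rot=None, max_speed=0.15): straight line of the TCP; rot=None keeps the orientation; max_speed is the mean speed in m/s.
- bot.set_joints(angles): joint-space move.
- bot.set_gripper(opening, newtons=None): opening from 0.0 (shut) to 1.0 (fully open); newtons is the grip in N (None keeps the last); returns when the fingers have stopped.
- bot.hold(seconds).
- bot.inverse_kinematics(position, orientation): joint angles nearest the present ones, or None.
- bot.read_camera(name): name is "scene" or "top" or "wrist"; returns a dict with "pixels" (420x560x3 uint8, blue, green, red), "fx", "fy", "cx", "cy" (pixels), "R" (3x3) and "t" (3): a world point X has camera coordinates R X + t. Camera axes: x right, y down, z forward; pixel columns grow to the right and rows downward; lengths in m; the calibration is good to about 2 mm. A picture is of the moment at which its call begins. There is no depth.
A pose or a line that the arm cannot do raises bot.MotionError and nothing moves.
- bot.job_done(): hands the job in; it is judged then, once.
Readings, each from a call of its own:
- bot.current_clock(): time.
- bot.current_joints(): joint angles.
- bot.current_joint_vel(): joint speeds.
- bot.current_effort(): joint torques, N m.
- bot.current_ee_pos(): TCP position.
- bot.current_tool_rot(): TCP orientation.
- bot.current_contact_force(): force on the tool from outside, world axes, zero at the start.
- bot.current_ft_torque(): the same for the moment, N m.
- bot.current_opening(): opening from 0.0 (shut) to 1.0 (fully open).
- bot.current_grip_force(): force on a finger pad.
Only numpy, scipy, OpenCV 4.12 (cv2) and the standard library are available. Lean on these libraries where they do the work, as an engineer would, in place of code of your own. Each camera call takes 0.05 s, during which the arm holds its last target. There are 200 camera calls.

### The job

So that I can brush out the empty rice dispenser, lift the loose lid off its hopper and set it down gently, knob up, on the free part of the wooden draining rack, leaving the gate shut for now. Then pull the spring-return gate out until its front edge is level with the lines scribed on the guide rails, and finish while still holding it there: it snaps shut if let go. Leave everything else where it stands.

Things in the scene. Friction and masses are not known exactly. Their poses are not given: they have to be found in the camera images.
- dispenser: Rice dispenser, fixed. Origin: on the counter under the hopper's axis; z up; the gate pulls out along -x. Foot 180 x 160 x 12 mm; gate housing z 86 to 117 mm, front at x = -62, with spring tubes 132 mm wide; clear round hopper 120 mm across, rim at z = 270 mm. Two guide rails (14 mm wide, tops at z = 108, centred at y = +-39 mm) run out to an end stop at x = -219 mm.
- lid: Loose round steel lid lying on the hopper's rim, 0.1 to 0.2 kg. Flange 128 mm across, 8 to 13 mm above the origin; below it a plug 104 mm across, 8 mm deep, in the 114 mm mouth. Origin: centre of the plug's flat underside (262 mm above the counter on the hopper, 22 mm when lying on the rack); z up through the knob.
- lid_knob (a point): Point to grip on the lid's upright round black knob (24 mm across, from 14 to 46 mm above the lid's origin): on its axis, 37 mm above the lid's origin.
- gate_knob (a point): Point to grip on the gate's upright round black knob (24 mm across, from 106 to 151 mm above the counter): on its axis, 140 mm above the counter. Gate shut, it stands 128 mm in front of the hopper's axis (68 mm from the hopper's wall). Beside and in front of it nothing is higher than 118 mm. It moves with the gate.
- gate_edge (a point): Centre of the gate's front edge: the outer face, at the top, of the 12 mm high lip across the end of the gate plate (62 mm wide, between the rails), 22 mm in front of the knob's axis.
- gate_mark (a point): The mark: midpoint between two dark lines, 4 mm wide, scribed across the tops of the two guide rails, 190 mm in front of the hopper's axis (dispenser -x). When the gate's front edge is level with them, the port in the gate lies under the hopper's outlet.
- gate (a joint): How far the gate is pulled out, in m: 0 shut (start), 0.040 front edge level with the mark, 0.058 end stop, too far. A spring draws it shut: about 3 N when shut, 9 N at the mark (140 N/m); let go, it closes by itself.
- rack: Wooden draining rack of 8 slats, fixed, 200 (its x) x 300 (its y) x 22 mm; the slats run along y, 8 mm gaps. Origin: centre of its underside, on the counter. The tumbler stands near the end at +y (about 105 mm from the middle); the rest is free.
- bowl: small clear glass bowl, 96 mm across and 45 mm high, standing on the dispenser's foot under the spout; origin at the underside. Bystander: leave it alone.
- tumbler: steel tumbler, 72 mm across and 90 mm high, standing upside down near one end of the rack; origin at the centre of its lower (mouth) end. Bystander: leave it alone.
- mug: white mug, 76 mm across, 85 mm high, on the left; origin at the underside. Bystander: leave it alone.
- jar: glass jar with steel cap, 64 mm across, 110 mm high, at the back; origin at the underside. Bystander: leave it alone.
- dabba: closed round steel spice tin (masala dabba), 174 mm across, about 87 mm high, on the right; origin at the underside. Bystander: leave it alone.
- silicone_lid: flat green silicone cup lid, 110 mm across, 20 mm high, lying in the middle; origin at the underside. Bystander: leave it alone.
- tea_pan: aluminium tea pan, 132 mm across, 65 mm high, with a long black handle, on the left; origin at the underside. Bystander: leave it alone.
- brush: wooden scrubbing brush, about 245 mm long, 29 mm high, on the right; origin at the underside. Bystander: leave it alone.
There are look-alikes about, which are no part of the job. What is shaped like the lid but turquoise is not meant.

How it is judged:
By the outcome, as a careful person would: the job done as asked, in the order asked, and still so for the second after the job is handed in, while the arm keeps its last pose, push and grip.
It also fails if it takes over 58 s, if anything falls off the work surface, if the arm or the gripper's body presses on something with over 40 N, if the wrist force passes 120 N, or if a joint passes its speed limit or range.

## Working session

There is one attempt and no reset: what is moved stays moved. The work goes in short steps, each a Python script; the robot and the scene stay as the last script left them, time stands still between calls to the robot, and variables do not carry over. Pictures are saved under pics/ and viewed, at most 10 in all, crops included, and the job is handed in when it is done.

```bash
mkdir -p pics; ls
cat > h.py <<'E'
import numpy as np, cv2, pickle
from workcell import bot
def snap(n,f):
    c=bot.read_camera(n); cv2.imwrite(f'pics/{f}.png',c['pixels']); pickle.dump({k:(np.array(v) if k!='fx' else v) for k,v in c.items()},open(f'pics/{f}.pkl','wb')); return c
def back(c,u,v,z):
    R=np.array(c['R']);t=np.array(c['t']); d=R.T@np.array([(u-c['cx'])/c['fx'],(v-c['cy'])/c['fy'],1]); o=-R.T@t
    return o+d*(z-o[2])/d[2]
def proj(c,X):
    p=np.array(c['R'])@np.array(X)+np.array(c['t']); return np.array([c['fx']*p[0]/p[2]+c['cx'],c['fy']*p[1]/p[2]+c['cy']])
E
python3 - <<'E'
from h import *
for n in ['scene','top']:
    c=snap(n,n+'0'); print(n,c['fx'],-np.array(c['R']).T@np.array(c['t']))
a=cv2.imread('pics/top0.png');b=cv2.imread('pics/scene0.png')
cv2.imwrite('pics/t0.png',cv2.resize(a,(800,600),interpolation=3));cv2.imwrite('pics/s0.png',cv2.resize(b,(800,600),interpolation=3))
print(bot.current_clock(),bot.current_tool_rot())
E
```

```text
pics
scene 506.1210789474239 [ 1.35391335 -0.75272257  1.43228899]
top 518.948459163304 [ 0.40055632 -0.025688    2.0118456 ]
0.1 [-6.52933065e-01 -3.07230455e+00  2.41195453e-03]
```

View pics/t0.png

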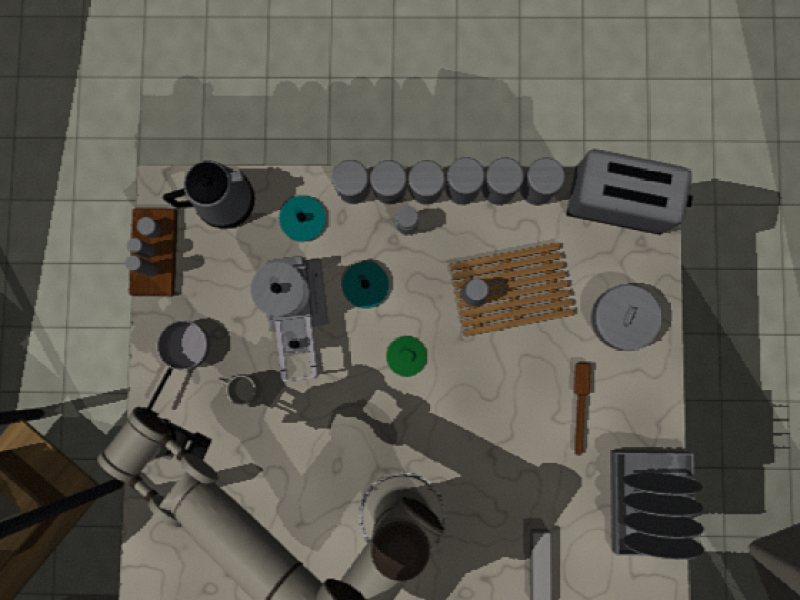

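View pics/s0.png

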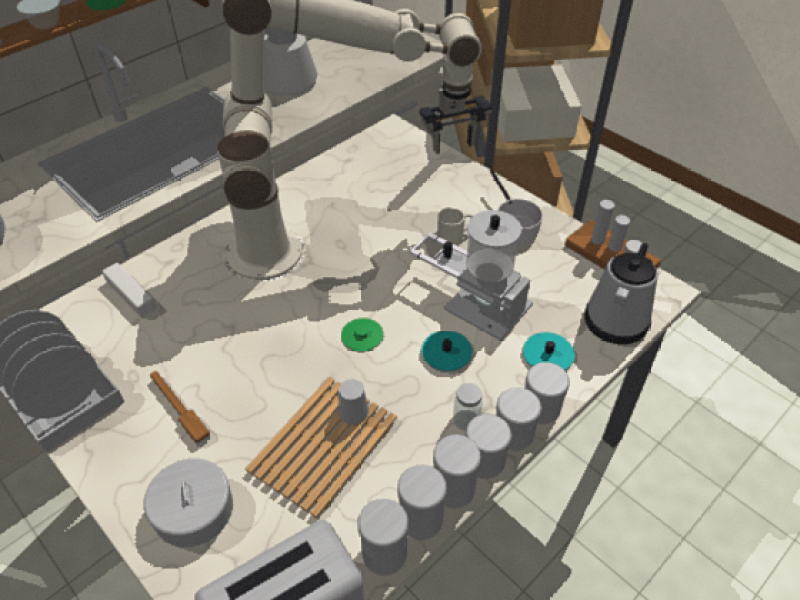

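The top view shows the steel lid on the hopper at about (280,288), its gate knob at (294,344) and the rails running down to (300,380). The tumbler is on the rack at (476,291), and the rack centre is near (513,289), all on the 800 px scale. Next I'll enlarge crops.

Run:
```python
import cv2,numpy as np
a=cv2.imread('pics/top0.png');b=cv2.imread('pics/scene0.png')
def crop(im,x,y,w,h,s): return cv2.resize(im[y:y+h,x:x+w],None,fx=s,fy=s,interpolation=2)
A=crop(a,165,170,80,120,5)
B=crop(a,305,160,100,75,4); C=crop(b,280,140,100,75,4)
cv2.imwrite('pics/c1.png',np.hstack([A,np.vstack([B,C])]))
```

```text
(no output)
```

View pics/c1.png

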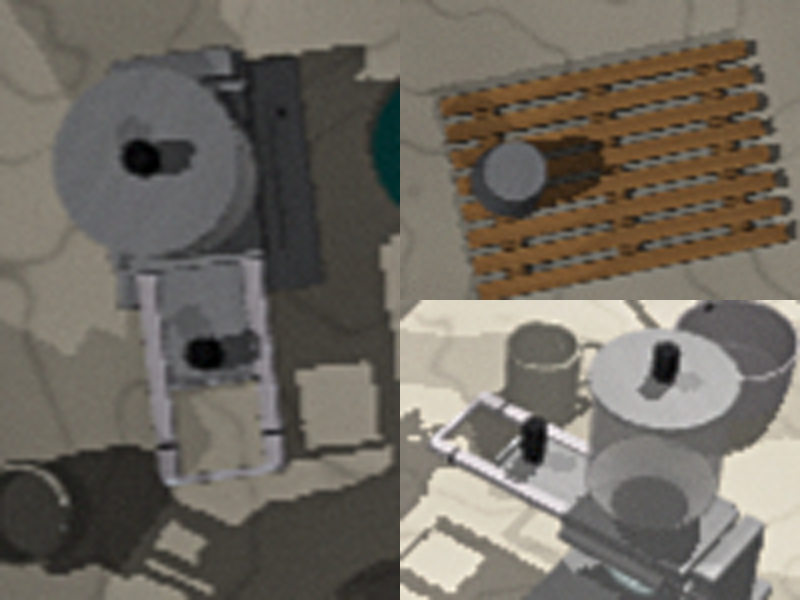

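The crop shows the lid flange centred at (146,161), its knob top at (140,157) and the gate knob top at (205,352). The mark lines are at (167,446) and (271,437). The rack corners are at (441,100), (755,42), (795,235) and (478,300), and the tumbler top is at (515,171).

```bash
cat > loc.py <<'E'
from h import *
t=pickle.load(open('pics/top0.pkl','rb'));s=pickle.load(open('pics/scene0.pkl','rb'))
A=lambda x,y,z:back(t,165+(x+.5)/5-.5,170+(y+.5)/5-.5,z)[:2]
B=lambda x,y,z:back(t,305+(x-399.5)/4-.5,160+(y+.5)/4-.5,z)[:2]
C=lambda x,y,z:back(s,280+(x-399.5)/4-.5,140+(y-299.5)/4-.5,z)[:2]
lid=A(146.5,161,.275);lk=A(140,157,.308);gk=A(205,352,.151);m1=A(167,446,.108);m2=A(271,437,.108)
print('lid',lid,lk,'scene',C(666,345,.308)); print('gk',gk,C(535,423,.151)); print('marks',m1,m2,np.linalg.norm(m1-m2))
mk=(m1+m2)/2
for n,p,r in (('gk',gk,128),('mk',mk,190)):
    d=p-lid; print(n,np.hypot(*d)*1e3,r,np.degrees(np.arctan2(d[1],d[0])))
d=m1-m2; print('perp',np.degrees(np.arctan2(d[1],d[0])))
P=[B(*q,.022) for q in((441,100),(755,42),(795,235),(478,300))]
print('rack',np.mean(P,0),[np.linalg.norm(P[i]-P[i-1]) for i in range(4)],np.degrees([np.arctan2(*(P[0]-P[1])[::-1]),np.arctan2(*(P[3]-P[2])[::-1])]))
print('tum',B(515,171,.09))
E
python3 loc.py
```

```text
lid [0.57583003 0.29804854] [0.57512518 0.29628776] scene [0.57431749 0.30147777]
gk [0.45084544 0.27543696] [0.45243709 0.28034955]
marks [0.38297325 0.30868545] [0.39037096 0.2324444 ] 0.07659910529555264
gk 127.01351047348824 128 -169.74525993082398
mk 191.14411182782666 190 -171.73308570024636
perp 95.54209147641707
rack [ 0.60684348 -0.29114322] [np.float64(0.19597083719706632), np.float64(0.308009142938459), np.float64(0.1898168878879898), np.float64(0.30942490569938247)] [101.01978051 102.1586276 ]
tum [ 0.59692053 -0.18748756]
```

```bash
cat >> h.py <<'E'
from scipy.spatial.transform import Rotation as Ro
def down(deg): # tool down, tool y (closing line) at heading deg; choose half-turn with the calmer wrist
    y=np.array([np.cos(np.radians(deg)),np.sin(np.radians(deg)),0]);z=np.array([0,0,-1.]);x=np.cross(y,z)
    return Ro.from_matrix(np.c_[x,y,z]).as_rotvec()
def best(p,deg):
    c=[(abs(q[5]),d) for d in (deg,deg+180) for q in [bot.inverse_kinematics(p,down(d))] if q is not None]
    return min(c)[1]
E
python3 - <<'E'
from h import *
p=[.575,.297,.42]
d=best(p,98); print(d,bot.inverse_kinematics(p,down(d)),bot.inverse_kinematics([.62,-.36,.1],down(d)), best([.62,-.36,.1],98))
bot.goto(p,down(d))
c=snap('wrist','w0');print(bot.current_clock(),bot.current_ee_pos())
print(-c['R'].T@c['t'],c['fx'])
cv2.imwrite('pics/w0b.png',cv2.resize(c['pixels'],(800,600),interpolation=2))
for X in ([.575,.297,.275],[.451,.277,.151],[.387,.271,.108]): print(proj(c,X)*800/560)
E
```

```text
98 [ 0.29043385  0.31768895  1.01187176  0.          1.81203194 -1.41998882] [-6.94095003e-01  6.13201312e-01  1.24179183e+00 -4.44089210e-16
  1.28659951e+00 -2.40451767e+00] 278
1.8333 [0.57432998 0.29782182 0.41944803]
[0.49082382 0.28596654 0.59066768] 330.96647139278457
[390.14279151 277.01451454]
[387.59202435  99.01154291]
[391.1211751   27.63965954]
```

View pics/w0b.png

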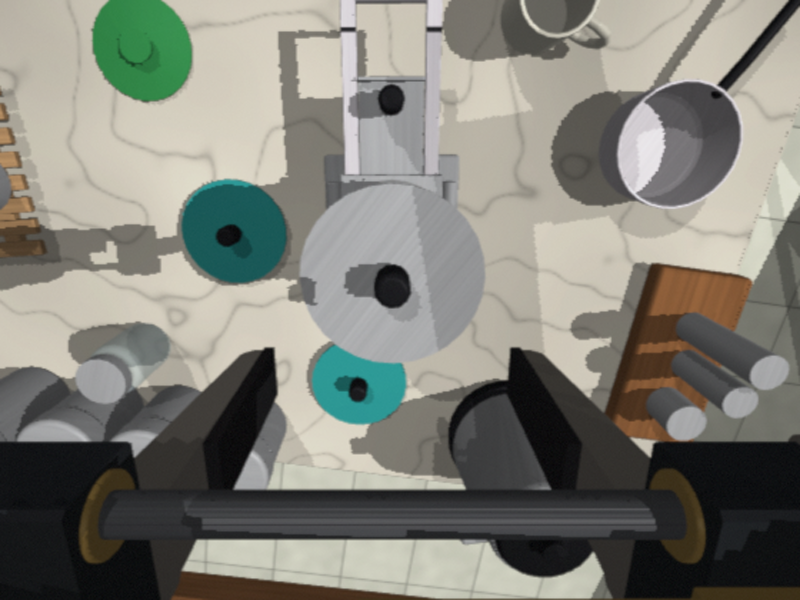

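The wrist view shows the flange centred at (393,272) and the lid knob top near (393,288). The gate knob top is at (391,97) and the marks are at (348,29) and (436,29), level, so the tool is square to the dispenser.

Run:
```python
from h import *
c=pickle.load(open('pics/w0.pkl','rb'));k=.7
W=lambda x,y,z:back(c,(x+.5)*k-.5,(y+.5)*k-.5,z)[:2]
lid=W(393,272,.275);lk=W(393,288,.308);gk=W(391,97,.151);m1=W(348,29,.108);m2=W(436,29,.108)
fl=[W(x,y,.275) for x,y in((301,272),(485,272),(393,183),(393,361))];print('flange',np.mean(fl,0),np.linalg.norm(fl[0]-fl[1]),np.linalg.norm(fl[2]-fl[3]))
print(lid,lk,gk,m1,m2)
d=m2-m1;print(np.linalg.norm(d),'ydir',np.degrees(np.arctan2(*d[::-1])))
for p in(gk,(m1+m2)/2): e=p-lid;print(np.hypot(*e),np.degrees(np.arctan2(*e[::-1]))+180)
```

```text
flange [0.57285816 0.29854158] 0.1266920932101893 0.12681573692220027
[0.57105571 0.29828243] [0.57284545 0.29844483] [0.44885117 0.27947948] [0.39345641 0.23208288] [0.38221363 0.31137734]
0.08008753309932189 ydir 98.06990683087317
0.12364262628074707 8.747197920354239
0.1851346718325953 8.245892444464033
```

Run:
```python
from h import *
bot.line_to([.5735,.2982,.300],down(98.1),max_speed=.15)
bot.line_to([.5735,.2982,.281],max_speed=.06)
print(bot.current_contact_force())
bot.set_gripper(0.15,20)
print(bot.current_opening()*92,bot.current_grip_force(),bot.current_ee_pos(),bot.current_contact_force())
bot.line_to([.5735,.2982,.300],max_speed=.04)
print(bot.current_contact_force())
bot.line_to([.5735,.2982,.345],max_speed=.1)
bot.hold(.2)
print(bot.current_contact_force(),bot.current_opening()*92,bot.current_clock())
snap('wrist','w1');snap('scene','s1')
a=cv2.imread('pics/w1.png');b=cv2.imread('pics/s1.png')[90:300,260:440]
cv2.imwrite('pics/c2.png',np.hstack([cv2.resize(a,(450,338)),cv2.resize(b,(290,338))]))
```

```text
[-0.1474663   0.30691022  0.14356382]
23.471017047766807 20.00005799549399 [0.57350263 0.29819287 0.28098964] [-0.8978045  -0.20278148 -1.02412518]
[ 0.23106502 -0.71188558 -1.48427108]
[ 0.48099803  0.23641677 -1.8728267 ] 23.45238098903004 5.7167
```

View pics/c2.png

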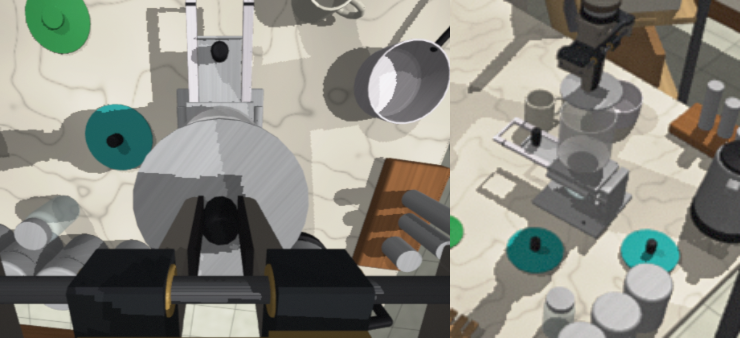

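The lid hangs level in the grip, with the gate still shut. Next I'll carry it to the rack.

Run:
```python
from h import *
x,y=.621,-.358
bot.line_to([x,y,.345],max_speed=.22)
bot.line_to([x,y,.08],max_speed=.15)
bot.hold(.2); f0=np.array(bot.current_contact_force())
z=.056
bot.line_to([x,y,z],max_speed=.06)
while z>.036:
    z-=.001; bot.line_to([x,y,z],max_speed=.02)
    f=np.array(bot.current_contact_force())-f0
    if f[2]>1.2 and z<.046: break
print(z,f,bot.current_ee_pos(),bot.current_grip_force(),bot.current_clock())
snap('scene','s2');snap('wrist','w2')
a=cv2.imread('pics/w2.png');b=cv2.imread('pics/s2.png')[240:380,150:300]
cv2.imwrite('pics/c3.png',np.hstack([cv2.resize(a,(450,338)),cv2.resize(b,(350,338))]))
```

```text
0.03999999999999999 [-1.7714349   2.92020409  7.50999366] [ 0.62108512 -0.35804752  0.04098469] 20.000923132756725 15.625
```

View pics/c3.png

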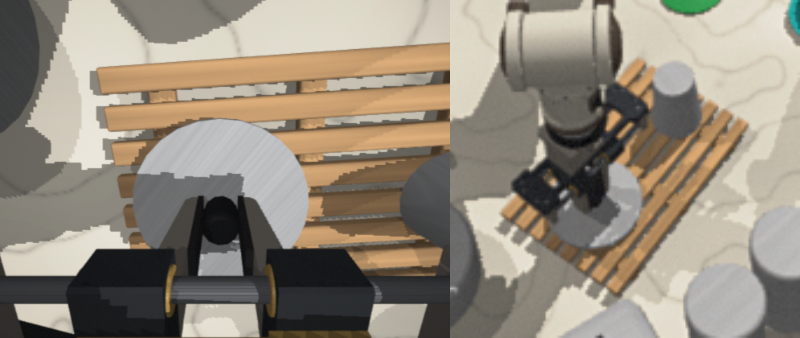

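The lid rests on the rack with its knob up, clear of the tumbler. I'll release it, retreat, and look at the gate from above.

Run:
```python
from h import *
p=np.array(bot.current_ee_pos())
bot.line_to([.621,-.358,.041],max_speed=.02); bot.hold(.2)
bot.set_gripper(0.6); bot.line_to([.621,-.358,.12],max_speed=.08)
bot.line_to([.60,-.34,.33],max_speed=.2)
snap('scene','s3')
bot.goto([.448,.28,.33],down(98.1))
c=snap('wrist','w3');bot.hold(.3);print(bot.current_clock(),bot.current_ee_pos(),bot.current_contact_force())
a=c['pixels'];b=cv2.imread('pics/s3.png')[240:380,150:300]
cv2.imwrite('pics/c4.png',np.hstack([cv2.resize(a[:,150:430],(400,600),interpolation=2),cv2.resize(b,(400,600))]))
```

```text
21.825 [0.44815645 0.27983087 0.32994332] [0.10108777 0.15418179 0.49558229]
```

View pics/c4.png

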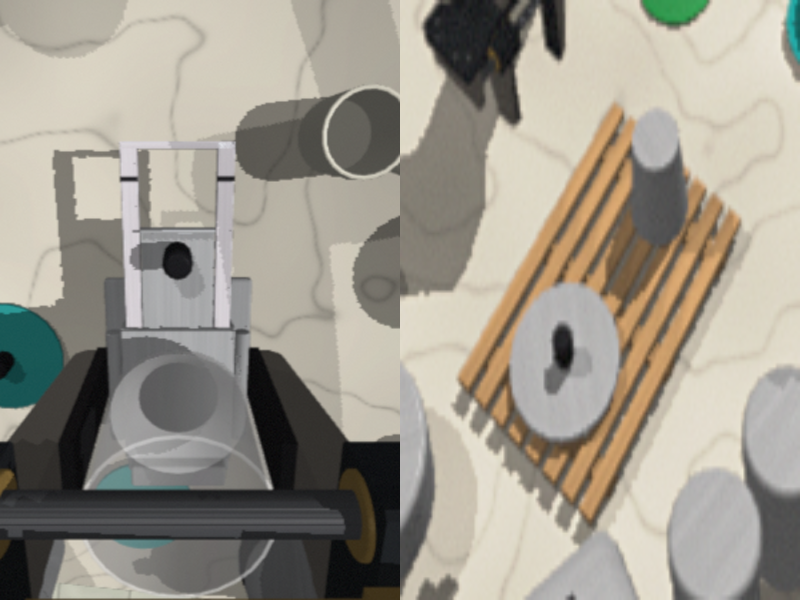

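The lid lies flat, knob up, on free slats. In the wrist crop the gate knob top is at (177,265), the marks are at (129,178) and (227,178), and the gate's front edge is at row 229.

```bash
cat > g.py <<'E'
from h import *
k=.7
def meas(c,kn,m1,m2,ed,zl=.118):
    W=lambda p,z:back(c,150+(p[0]+.5)*k-.5,(p[1]+.5)*k-.5,z)[:2]
    K=W(kn,.151);M1=W(m1,.108);M2=W(m2,.108);M=(M1+M2)/2;d=M2-M1;a=np.arctan2(*d[::-1])-np.pi/2
    x=np.array([np.cos(a),np.sin(a)])
    print('knob',K,'mark',M,'yaw',np.degrees(a),'w',np.linalg.norm(d))
    print('knob-mark along x',(K-M)@x,'exp .062 shut; lateral',np.cross(x,K-M)); 
    for z in (.098,.108,.118): print('edge z',z,(W(ed,z)-M)@x,'exp .040')
E
python3 - <<'E' 2>/dev/null
from g import *
c=pickle.load(open('pics/w3.pkl','rb'));print(-c['R'].T@c['t'])
meas(c,(177,265),(129,178.5),(227,178.5),(177,229))
E
```

```text
[0.36478874 0.26772298 0.50108455]
knob [0.44892651 0.27922515] mark [0.38801863 0.27140661] yaw 8.046766270183115 w 0.07924909161590418
knob-mark along x 0.06140263982087877 exp .062 shut; lateral -0.0007844114037858898
edge z 0.098 0.04262674918578644 exp .040
edge z 0.108 0.04098581398227212 exp .040
edge z 0.118 0.03934487877875785 exp .040
```

Run:
```python
from g import *
K=np.array([.449,.2795]);a=np.radians(8.05);u=-np.array([np.cos(a),np.sin(a)])
bot.set_gripper(1.0)
bot.line_to([*K,.17],down(98.05),max_speed=.15)
bot.line_to([*K,.1215],max_speed=.06)
print(bot.current_contact_force())
bot.set_gripper(0.1,45)
p0=np.array(bot.current_ee_pos());print(bot.current_opening()*92,bot.current_grip_force(),p0,bot.current_contact_force())
bot.line_to([*(K+.040*u),.1215],max_speed=.02)
bot.hold(.4)
p=np.array(bot.current_ee_pos());print('moved',(p-p0)[:2]@u,'from K',(p[:2]-K)@u,p,bot.current_contact_force(),bot.current_clock())
c=snap('wrist','w4');t=snap('top','t4')
s=snap('scene','s4')['pixels'][140:225,270:370]
cv2.imwrite('pics/c5.png',np.hstack([cv2.resize(c['pixels'][:,150:430],(400,600),interpolation=2),cv2.resize(s,(400,600),interpolation=2)]))
print(proj(c,[*(np.array([.388,.2714])),.108]))
```

```text
[ 0.5215342   0.05191208 -0.37322336]
22.69197928614156 45.00018771272153 [0.44902087 0.27921273 0.12146938] [-0.59314335 -2.05224774 -0.23825703]
moved 0.0384665128058609 from K 0.038486075951416766 [0.41093915 0.27378533 0.12155739] [ 9.73676756 -3.29336352 -6.88575754] 28.2917
[275.33149015 213.0787332 ]
```

View pics/c5.png

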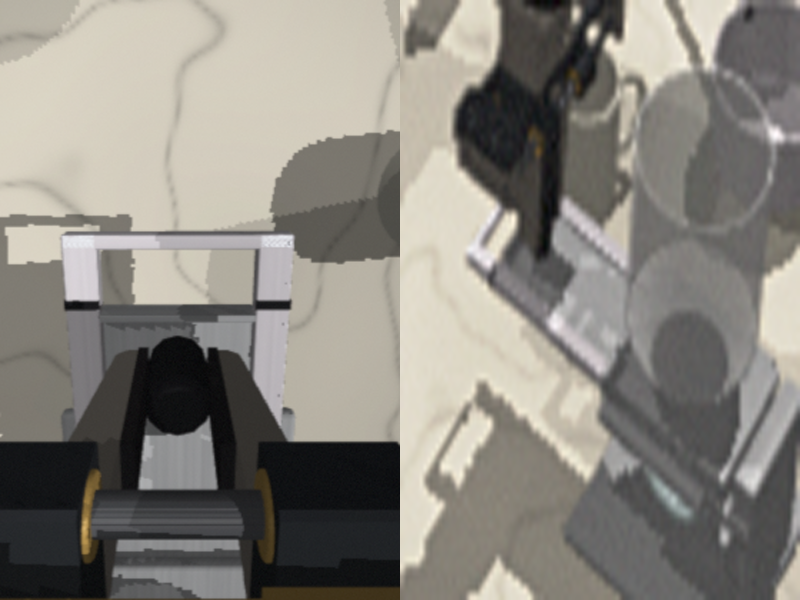

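The marks are at row 305 in the crop, with the gate lip just behind them. The readings say 38.5 mm pulled, because the arm yields a little under the spring. I'll add that back, then enlarge the view.

Run:
```python
from g import *
K=np.array([.449,.2795]);a=np.radians(8.05);u=-np.array([np.cos(a),np.sin(a)])
p0=np.array([.44902087,.27921273])
bot.line_to([*(K+.0415*u),.1215],max_speed=.01)
bot.hold(.5)
p=np.array(bot.current_ee_pos());print('moved',(p[:2]-p0)@u,p,bot.current_contact_force(),bot.current_clock())
c=snap('wrist','w5')
A=pickle.load(open('pics/w4.pkl','rb'))['pixels']
f=lambda im:cv2.resize(im[195:245,190:360],(800,236),interpolation=2)
cv2.imwrite('pics/c6.png',np.vstack([f(A),f(c['pixels'])]))
```

```text
moved 0.040044755762724524 [0.40937831 0.27355124 0.12152774] [ 8.85873494 -2.78097494 -6.78739728] 29.2417
```

View pics/c6.png

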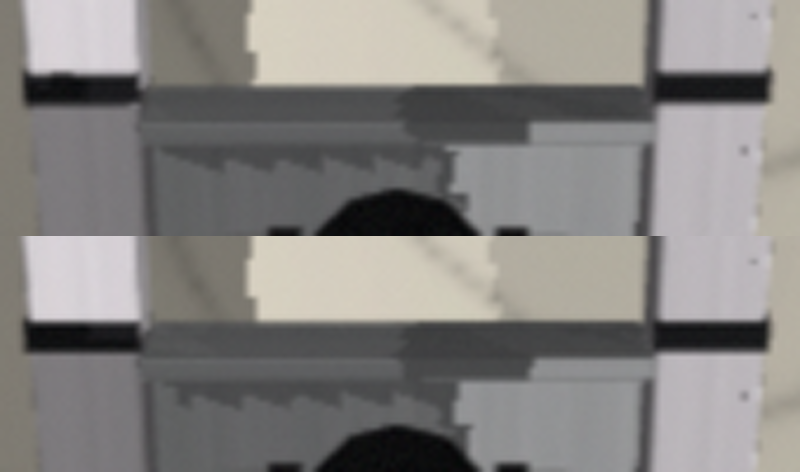

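The enlarged crop (lower half, after the correction) shows the mark centre at row 337. The lip's front face spans rows 323 to 357, and row 357 is the top outer edge.

Run:
```python
from g import *
c=pickle.load(open('pics/w5.pkl','rb'));a=np.radians(8.05);x=np.array([np.cos(a),np.sin(a)])
W=lambda u,v,z:back(c,190+(u+.5)*170/800-.5,195+(v-236+.5)*50/236-.5,z)[:2]
M=(W(82,337,.108)+W(711,337,.108))/2;print('mark',M)
for z in(.104,.106,.108,.110,.112,.114,.116,.118): print(z,'top edge beyond mark(+ = short)',1e3*(W(397,357,z)-M)@x,'bottom',1e3*(W(397,323,z-.012)-M)@x)
```

```text
mark [0.38838699 0.27057717]
0.104 top edge beyond mark(+ = short) 4.099950249319291 bottom 3.550581387166361
0.106 top edge beyond mark(+ = short) 3.376746527628653 bottom 2.8761736622101366
0.108 top edge beyond mark(+ = short) 2.653542805938015 bottom 2.201765937253904
0.11 top edge beyond mark(+ = short) 1.9303390842473844 bottom 1.5273582122976794
0.112 top edge beyond mark(+ = short) 1.2071353625567462 bottom 0.8529504873414471
0.114 top edge beyond mark(+ = short) 0.483931640866108 bottom 0.17854276238516756
0.116 top edge beyond mark(+ = short) -0.23927208082452237 bottom -0.49586496257105694
0.118 top edge beyond mark(+ = short) -0.9624758025151605 bottom -1.1702726875272893
```

Grasp travel (40.0 mm) and the image agree to within about 1 mm, so the gate edge is level with the mark. I'll check it stays put and hand in.

Run:
```python
from g import *
bot.hold(1.0)
A=pickle.load(open('pics/w5.pkl','rb'))['pixels'];c=snap('wrist','w6')['pixels']
print(bot.current_ee_pos(),bot.current_contact_force(),bot.current_grip_force(),'imgdiff',cv2.absdiff(A,c)[195:245,190:360].mean(),bot.current_clock())
print(bot.job_done())
```

```text
[0.40938171 0.27355463 0.12153198] [ 8.52759218 -1.03164859 -7.61762083] 44.99773396644741 imgdiff 0.7249803921568627 30.3417
the job is handed in; nothing more can be done
None
```

The lid is lying knob up on the free part of the rack, the gate is held with its front edge level with the marks (within about 1 mm), and the job was handed in at about 30 s.

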